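Move a dilution series to the incubator rack in order

ROBOT

A 7-joint arm with a two-finger parallel gripper is mounted at the origin on the work surface. World frame = base frame: x ahead of the robot, y to its left, z up, the work surface at z = 0. Lengths are in m, angles in degrees, forces in N, time in s.
With the tool pointing down it reaches from about 0.425 to 0.875 m from the base axis. Payload 4.7 kg.
Tool frame: the origin (TCP) lies between the finger pads; the fingertips stand 11 mm ahead of it and the grasp point (between the pads) lies 8 mm behind it (env.tcp_to_tips is the distance from the TCP to the fingertips, in m); z points along the fingers, y is the line along which they close (so a half turn about z gives the same grasp; the last joint's range is limited). The gripper opens to 87 mm and grips with 3 to 60 N. Pads are 19 mm wide; open, the fingers measure 117 mm over their backs; the gripper's body (75 mm by 190 mm) begins 51 mm behind the grasp point.
Start: joints at [68.99, 18.392, -4.016, 83.108, 1.295, 78.541, -3.26], TCP at [0.242, -0.603, 0.207] pointing down, gripper open.
Joint ranges: [-163.93, 163.93], [-17.29, 119.83], [-79.2, 71.16], [3.27, 140.29], [-89.18, 269.18], [5.43, 117.66], [-154.24, 154.24]. Speed limits (degrees/s): [147.25, 147.25, 180, 180, 180, 180, 180].

INTERFACE

Orientations are given as [roll, pitch, yaw] about the fixed x, y, z axes, in that order (R = Rz(yaw) Ry(pitch) Rx(roll)).
In Python, from cell import env, viewer gives the robot as it stands.
- The arm moves only by the tool step_arm, never from a script. Its arguments are lists of equal length, an entry for each row: "delta_pos": the shift along the tool's x, y, z in units of 0.2 m (1.0 is 0.2 m), a list of three; "rot": the turn, a rotation vector about the tool's x, y, z in units of 1.5 rad (1.0 is 1.5 rad), a list of three; "gripper": the gripper command: -1 is shut, 1 is fully open, values between are in proportion. A call has 1 to 20 rows; each row is the pose to reach, as a shift and turn from the pose commanded when the call began, along the tool's axes at that moment; what a row does not reach only later rows make up. A row lasts 1/8 s, in which the tool goes at most 62.5 mm and 10.7 degrees, less where a joint would pass 70% of its speed; a pose out of reach is approached as far as the arm can. A call with a number of a shift or a turn outside -1 to 1 is refused whole. A call with a gripper value outside its range is refused whole. The fingers move at their own pace and stop on an object; "squeeze" is the grip in N (left out, the last holds). Time passes only in rows, so rows that repeat a pose let the fingers close. It gives the time, the measured TCP pose, the force, the opening and the grip force at its end, in the units of the state.
- env.get_obs(): the state, without advancing time (a new reading comes with each control period).
- viewer.read_camera(name): name is "side" or "top"; returns a dict with "img" (400x640x3 uint8, red, green, blue), "fx", "fy", "cx", "cy" (pixels), "dist" ([k1, k2, p1, p2, k3] as OpenCV has them; the pictures are not rectified), "pose" (4x4, takes a point from camera to world coordinates). Camera axes: x right, y down, z forward; pixel columns grow to the right and rows downward; lengths in m; the calibration is good to about 2 mm. A picture is of the moment at which its call begins. There is no depth.
- env.sign_off(): hands the job in; it is judged then, once.
The state is a dict: "time_s": time; "qpos": joint angles; "joint_velocities": joint speeds; "effort": joint torques, N m; "tool_pos": TCP position; "tool_rot": TCP orientation; "force": force on the tool from outside, world axes, zero at the start; "wrist_torque": the same for the moment, N m; "grip_width": finger opening in m; "grasp_force": force on a finger pad.
Only numpy, scipy, OpenCV 4.12 (cv2) and the standard library are available. Lean on these libraries where they do the work, as an engineer would, in place of code of your own. Each camera call takes 0.05 s, during which the arm holds its last target. There are 200 camera calls.

TASK

Move the four culture bottles of the dilution series from the white plastic bench rack into the empty steel wire rack, ready for the incubator, one to a place and in the same order: the bottle nearest the white rack's thumb tab goes into the place nearest the wire rack's thumb tab, and so on along the row. Keep each bottle upright and set it right down on the rack's floor rather than dropping it; leave the petri dishes and the beaker of swabs where they are.

Things in the scene. Friction and masses are not known exactly. Their poses are not given: they have to be found in the camera images.
- bench_rack: White plastic rack, 200 x 56 x 48 mm high, fixed; holds the bottles at the start. Flat thumb tab (48 long, 44 wide) at top height at its +x end only. Origin: underside centre, tab not counted; x along the row to the tab, y across, z up. Places: 44 mm square openings at x = +72 (first, at the tab), +24, -24, -72, y = 0; bottles stand on a floor 6 mm above the bench. Left or right, any yaw.
- wire_rack: Steel wire rack, 198 x 57 x 48 mm high, fixed; empty at the start. Flat thumb tab (48 long, 44 wide) at top height at its +x end only. Origin: underside centre, tab not counted; x along the row to the tab, y across, z up. Places: 44 mm square openings at x = +72 (first, at the tab), +24, -24, -72, y = 0; bottles stand on a floor 6 mm above the bench. On the other side, any yaw.
- bottle_1: Glass culture bottle with set amber agar and a grey metal screw cap, starting in the first place from the white rack's tab; the four look alike and are known by place. Round, 28 mm diameter, 85 mm tall (cap: top 20 mm, 28 mm diameter), about 70 g. Origin: underside centre, z up. Neighbours are 20 mm apart: fingers fit only on the rack's two long sides.
- bottle_2: Glass culture bottle with set amber agar and a grey metal screw cap, starting in the second place from the white rack's tab; the four look alike and are known by place. Round, 28 mm diameter, 85 mm tall (cap: top 20 mm, 28 mm diameter), about 70 g. Origin: underside centre, z up. Neighbours are 20 mm apart: fingers fit only on the rack's two long sides.
- bottle_3: Glass culture bottle with set amber agar and a grey metal screw cap, starting in the third place from the white rack's tab; the four look alike and are known by place. Round, 28 mm diameter, 85 mm tall (cap: top 20 mm, 28 mm diameter), about 70 g. Origin: underside centre, z up. Neighbours are 20 mm apart: fingers fit only on the rack's two long sides.
- bottle_4: Glass culture bottle with set amber agar and a grey metal screw cap, starting in the fourth place from the white rack's tab; the four look alike and are known by place. Round, 28 mm diameter, 85 mm tall (cap: top 20 mm, 28 mm diameter), about 70 g. Origin: underside centre, z up. Neighbours are 20 mm apart: fingers fit only on the rack's two long sides.
- dish_a: Bystander: closed petri dish of amber agar 90 mm in diameter and 15 mm high, straight ahead, beyond the gap between the racks. Origin at the centre of its underside, z up.
- dish_b: Bystander: closed petri dish of amber agar 90 mm in diameter and 15 mm high, at the robot's right of the racks. Origin at the centre of its underside, z up.
- swab_beaker: Bystander: glass beaker 72 mm in diameter and 90 mm high with yellow-handled swabs standing in it up to about 165 mm, at the robot's left of the racks. Origin at the centre of its underside, z up.
Mind the look-alikes: they are no part of the job. Leave any green or turquoise look-alike of the bottle_3 alone.

How it is judged (in metres and radians):
At the end, for the whole second after the job is handed in: Each bottle stands upright (within 8 degrees), released and at rest on the wire rack's floor, within 12 mm of the middle of its own place and 6 mm of floor height; first to fourth from the white rack's tab are now first to fourth from the wire rack's tab (x of bottle_1 in the frame of wire_rack between 0.06 and 0.084 m and y of bottle_1 in the frame of wire_rack between -0.012 and 0.012 m and z of bottle_1 in the frame of wire_rack between 0 and 0.012 m and angle between each of bottle_1, bottle_2, bottle_3, bottle_4's own z axis and vertical below 0.15 rad and linear speed of each of bottle_1, bottle_2, bottle_3, bottle_4 below 0.03 m/s and x of bottle_2 in the frame of wire_rack between 0.012 and 0.036 m and y of bottle_2 in the frame of wire_rack between -0.012 and 0.012 m and z of bottle_2 in the frame of wire_rack between 0 and 0.012 m and x of bottle_3 in the frame of wire_rack between -0.036 and -0.012 m and y of bottle_3 in the frame of wire_rack between -0.012 and 0.012 m and z of bottle_3 in the frame of wire_rack between 0 and 0.012 m and x of bottle_4 in the frame of wire_rack between -0.084 and -0.06 m and y of bottle_4 in the frame of wire_rack between -0.012 and 0.012 m and z of bottle_4 in the frame of wire_rack between 0 and 0.012 m); the robot touches nothing.
It fails at once if a bottle is tipped more than about 40 degrees from upright (angle between any of bottle_1, bottle_2, bottle_3, bottle_4's own z axis and vertical above 0.7 rad).
It fails at once if a bottle is dropped: nothing touches it while its underside is over 30 mm above the bench ((height (world z) of bottle_1 above 0.03 m and contact force between bottle_1 and anything else below 0.02 N) or (height (world z) of bottle_2 above 0.03 m and contact force between bottle_2 and anything else below 0.02 N) or (height (world z) of bottle_3 above 0.03 m and contact force between bottle_3 and anything else below 0.02 N) or (height (world z) of bottle_4 above 0.03 m and contact force between bottle_4 and anything else below 0.02 N)).
It fails at once if a petri dish or the swab beaker is pushed more than 30 mm from its place (distance of any of dish_a, dish_b, swab_beaker from where it was at the start of the episode above 0.03 m).
It also fails if it takes over 106 s, if anything falls off the work surface, if the arm or the gripper's body presses on something with over 40 N, if the wrist force passes 120 N, or if a joint passes its speed limit or range.

## Working session

There is one attempt and no reset: what is moved stays moved. The work goes in short steps, Python scripts to look and compute and a tool call to move; the robot and the scene stay as the last step left them, time stands still between calls to the robot, and variables do not carry over. Pictures are saved under pics/ and viewed, at most 14 in all, crops included, and the job is handed in when it is done.

Besides the shell and the picture viewer there is one more tool, called after ">>>" as name(argument=value, ...), one argument or row to a line, values as JSON. step_arm: Moves the arm, as the interface text tells. Shifts and turns lie within -1 to 1; 1 stands for 0.2 m of shift or 1.5 rad of turn. Its arguments: {"type":"object","properties":{"delta_pos":{"type":"array"},"rot":{"type":"array"},"gripper":{"type":"array"},"squeeze":{"type":"number"}},"required":["delta_pos","rot","gripper"]}

```bash
mkdir -p pics; ls
python3 - <<'E'
from cell import env, viewer
import cv2,numpy as np
for n in("top","side"):
    c=viewer.read_camera(n); cv2.imwrite(f"pics/{n}0.png",c["img"][:,:,::-1])
    print(n,c["fx"],c["fy"],c["cx"],c["cy"],c["dist"],np.round(c["pose"],4).tolist())
o=env.get_obs();print(o, env.tcp_to_tips)
E
```

```text
pics
top 414.98627636105 414.98627636105 330.5773945754692 196.59268111536545 [-0.0088561  0.         0.         0.         0.       ] [[-0.0025, -0.9807, 0.1956, 0.3254], [-0.9999, 0.0046, 0.0103, -0.017], [-0.011, -0.1956, -0.9806, 1.3882], [0.0, 0.0, 0.0, 1.0]]
side 384.5240735223492 384.5240735223492 315.8511522261038 198.78736958156404 [-0.00905061  0.          0.          0.          0.        ] [[-0.9553, -0.1394, 0.2607, 0.2856], [-0.2955, 0.4692, -0.8322, 1.0614], [-0.0063, -0.872, -0.4895, 0.6587], [0.0, 0.0, 0.0, 1.0]]
{'time_s': 0.1, 'qpos': array([68.99189549, 18.43222684, -4.01568286, 83.16779059,  1.29655743,
       78.54005845, -3.25833902]), 'joint_velocities': array([-0.02492067, -0.07541899, -0.06331597, -0.12238828,  0.08628331,
        0.00375079, -0.01207789]), 'effort': array([ 2.24662331e-04, -4.92571557e+01, -4.05503707e-01, -3.13398421e+01,
       -6.42305939e-02,  3.95395956e-02,  7.04411991e-05]), 'tool_pos': array([ 0.2413116 , -0.60299405,  0.2061013 ]), 'tool_rot': array([-1.79905242e+02,  6.91905982e-03,  2.18198173e+01]), 'force': array([ 0.29592431, -0.21964004, -0.03991957]), 'wrist_torque': array([-0.00313946,  0.01470152,  0.01415084]), 'grasp_force': 0.0, 'grip_width': 0.08723035964477949} 0.011
```

View pics/top0.png

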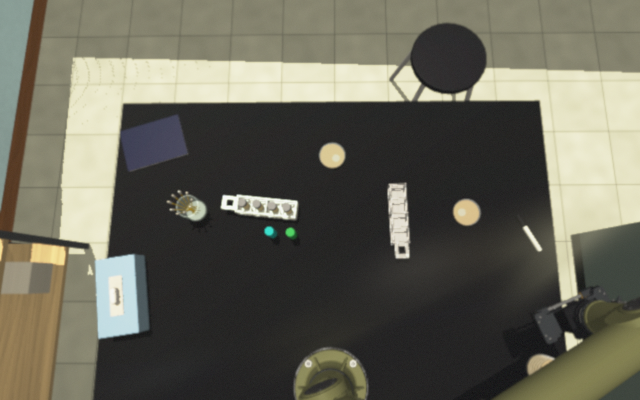

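View pics/side0.png

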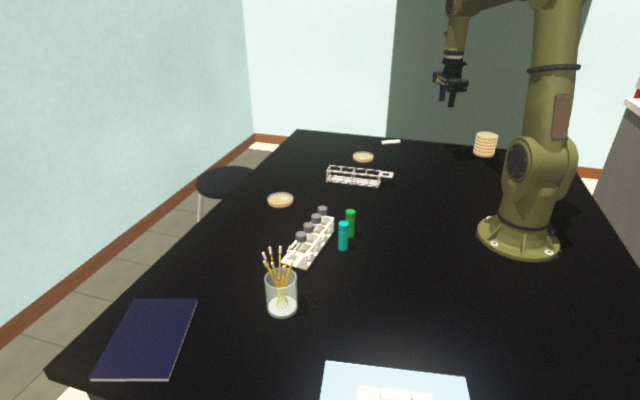

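The top view shows the white rack at px (222–298, 195–220) with its tab at the left end, and the wire rack at (388–410, 183–258) with its tab at the bottom, toward the robot. The look-alikes are the turquoise one at (269,231) and the green one at (291,232), both outside the rack. The four grey-capped bottles in the white rack are the targets.

```bash
cat > h.py <<'E'
from cell import env, viewer
import cv2,numpy as np
def ray(c,uv):
    K=np.array([[c["fx"],0,c["cx"]],[0,c["fy"],c["cy"]],[0,0,1]])
    p=cv2.undistortPoints(np.array(uv,float).reshape(-1,1,2),K,np.array(c["dist"])).reshape(-1,2)
    d=np.c_[p,np.ones(len(p))]@c["pose"][:3,:3].T
    return c["pose"][:3,3],d
def onplane(c,uv,z):
    o,d=ray(c,uv); return o+d*((z-o[2])/d[:,2])[:,None]
def px(c,P):
    T=np.linalg.inv(c["pose"]);K=np.array([[c["fx"],0,c["cx"]],[0,c["fy"],c["cy"]],[0,0,1]])
    return cv2.projectPoints(np.array(P,float).reshape(-1,1,3),cv2.Rodrigues(T[:3,:3])[0],T[:3,3],K,np.array(c["dist"]))[0].reshape(-1,2)
E
python3 - <<'E'
from h import *
c=viewer.read_camera("top");im=c["img"]
g=im.min(2)
for n,(x0,y0,x1,y1) in dict(white=(215,185,305,225),wire=(380,175,420,265)).items():
    for th in (90,130):
        m=np.zeros(g.shape,np.uint8); m[y0:y1,x0:x1]=(g[y0:y1,x0:x1]>th)*255
        pts=np.argwhere(m)[:,::-1].astype(np.float32)
        W=onplane(c,pts,.048)[:,:2].astype(np.float32)
        r=cv2.minAreaRect(W*1000); print(n,th,np.round(r[0],1),np.round(r[1],1),r[2])
a=im[180:245,210:310,::-1];b=im[170:270,370:430,::-1]
a=cv2.resize(a,None,fx=5,fy=5,interpolation=2);b=cv2.resize(b,None,fx=5,fy=5,interpolation=2)
o=np.zeros((500,800,3),np.uint8);o[:325,:500]=a;o[:,500:]=b;cv2.imwrite("pics/crop1.png",o)
s=viewer.read_camera("side");i=s["img"]
a=cv2.resize(i[195:275,270:370,::-1],None,fx=5,fy=5,interpolation=2)
b=cv2.resize(i[155:195,320:400,::-1],None,fx=5,fy=5,interpolation=2)
o=np.zeros((600,500,3),np.uint8);o[:400]=a;o[400:,:400]=b;cv2.imwrite("pics/crop2.png",o)
E
```

```text
white 90 [562.4 233.3] [253.9  67.8] 83.62998962402344
white 130 [562.5 233.8] [250.7  65.5] 83.82549285888672
wire 90 [ 514.7 -223.5] [247.6  65.4] 1.7421642541885376
wire 130 [ 514.5 -223.2] [240.7  59.7] 1.3303085565567017
```

View pics/crop1.png

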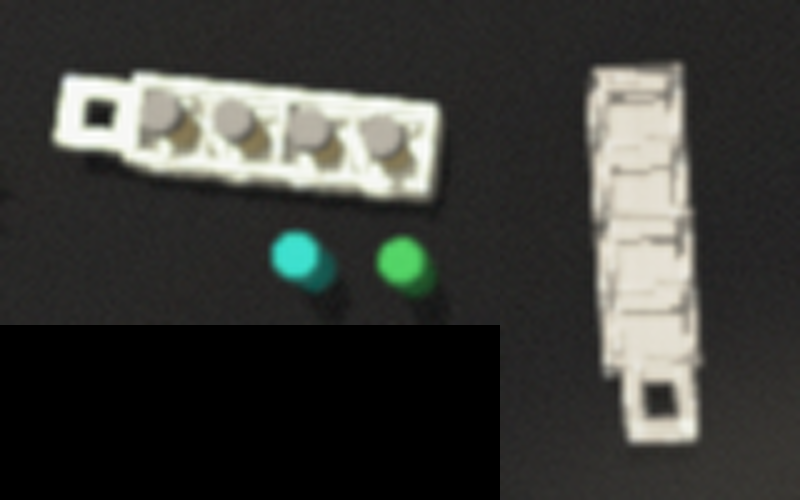

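View pics/crop2.png

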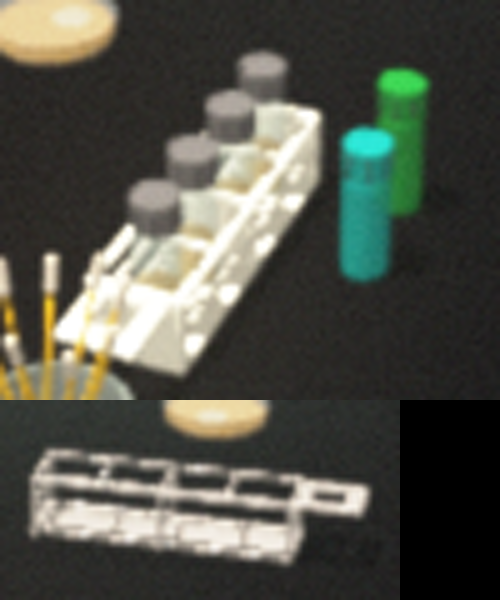

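The crops show grey-capped bottles in all four white-rack places. The turquoise and green ones stand on the bench about 60–70 mm off the rack, so they are not the targets. The empty wire rack's tab hole is at top px ~(402,250), and order runs from each tab. Next I fit the details.

Run:
```python
from h import *
c=viewer.read_camera("top");im=c["img"];g=im.astype(int).min(2)
# wire: right edge = top outer edge (-y), subpixel half crossing per row
def cross(v,th):  # last index where v goes > th, interpolated
    i=np.where(v>th)[0].max(); return i+(v[i]-th)/(v[i]-v[i+1])
def crossf(v,th):
    i=np.where(v>th)[0].min(); return i-(v[i]-th)/(v[i]-v[i-1])
T=110
P=np.array([(378+cross(g[r,378:425],T),r) for r in range(184,243)])
W=onplane(c,P,.048)[:,:2]
k=np.polyfit(W[:,0],W[:,1],1); res=W[:,1]-np.polyval(k,W[:,0]); print("wire right edge yaw off x",np.degrees(np.arctan(k[0])),"y@.54",np.polyval(k,.54),res.std())
L=np.array([(378+crossf(g[r,378:425],T),r) for r in range(184,243)])
for z in (0,.048):
    w=onplane(c,L,z); kk=np.polyfit(w[:,0],w[:,1],1); print(" left edge z",z,np.degrees(np.arctan(kk[0])),np.polyval(kk,.54))
t=[]
for r in range(248,257):
    v=g[r,378:425]; t.append(((378+cross(v,T)+378+crossf(v,T))/2,r))
print("tab mid",onplane(c,t,.048).mean(0)[:2])
for col in (392,396,400,404):print("far/near",[np.round(onplane(c,[(col,170+f(g[170:270,col],T))],.048)[0,:2],4) for f in (crossf,cross)])
# white: top(far) edge per column, tab mid
P=np.array([(q,185+crossf(g[185:230,q],T)) for q in range(240,296)])
w=onplane(c,P,.048);k=np.polyfit(w[:,1],w[:,0],1);print("white far edge",np.degrees(np.arctan(k[0])),"x@.22",np.polyval(k,.22), (w[:,0]-np.polyval(k,w[:,1])).std())
P=np.array([(q,185+cross(g[185:230,q],T)) for q in range(240,296)])
for z in (0,.048):
    w=onplane(c,P,z);k=np.polyfit(w[:,1],w[:,0],1);print(" near edge z",z,np.degrees(np.arctan(k[0])),"x@.22",np.polyval(k,.22))
t=[(q,(185+crossf(g[185:230,q],T)+185+cross(g[185:230,q],T))/2) for q in range(224,234)]
print("tab mid",onplane(c,t,.048).mean(0)[:2])
for r in (200,203,206,209,212):print("left/right",[np.round(onplane(c,[(212+f(g[r,212:310],T),r)],.048)[0,:2],4) for f in (crossf,cross)])
# caps from top crop seeds, and side blob
uv=[(210+a/5-.4,180+b/5-.4) for a,b in((160,113),(235,121),(312,131),(385,137))]
print("caps top",np.round(onplane(c,uv,.089)[:,:2],4))
s=viewer.read_camera("side");i=s["img"].astype(int)
m=((i.max(2)-i.min(2)<25)&(i.max(2)>70)&(i.max(2)<150)).astype(np.uint8)
m[:205]=0;m[245:]=0;m[:,:290]=0;m[:,330:]=0
n,_,st,ce=cv2.connectedComponentsWithStats(m)
for a,b in zip(st,ce):
    if a[4]>20:print("side cap",a,np.round(b,1),np.round(onplane(s,[b],.081)[0,:2],4))
# side cap manual from crop
uv=[(270+a/5-.4,195+b/5-.4) for a,b in((154,208),(192,162),(230,117),(263,76))]
print("caps side",np.round(onplane(s,uv,.081)[:,:2],4))
hsv=cv2.cvtColor(im,cv2.COLOR_RGB2HSV)
for lo,hi in((50,70),(80,95)):
    m=cv2.inRange(hsv,(lo,100,150),(hi,255,255));m[:,:250]=0;m[:,320:]=0;M=cv2.moments(m,True);print("alike",onplane(c,[(M['m10']/M['m00'],M['m01']/M['m00'])],.085)[0,:2])
```

```text
wire right edge yaw off x 1.5653095429698893 y@.54 -0.2537414431402215 0.0007213714191126871
 left edge z 0 1.0558385399631784 -0.198310255596772
 left edge z 0.048 1.0558385399631762 -0.19190349043601876
tab mid [ 0.41070628 -0.2302336 ]
far/near [array([ 0.6375, -0.2063]), array([ 0.4359, -0.2   ])]
far/near [array([ 0.6372, -0.2196]), array([ 0.3914, -0.2114])]
far/near [array([ 0.6363, -0.2328]), array([ 0.3912, -0.2242])]
far/near [array([ 0.6379, -0.246 ]), array([ 0.3909, -0.2369])]
white far edge 6.214855097849437 x@.22 0.5943776467014646 0.00036062450126313076
 near edge z 0 6.010021714592628 x@.22 0.5351192187365131
 near edge z 0.048 6.010021714592556 x@.22 0.5287308323374813
tab mid [0.57551066 0.33351381]
left/right [array([0.583 , 0.3586]), array([0.5818, 0.1103])]
left/right [array([0.5729, 0.3594]), array([0.5718, 0.1055])]
left/right [array([0.5629, 0.3607]), array([0.5618, 0.1064])]
left/right [array([0.5528, 0.3528]), array([0.5518, 0.1075])]
left/right [array([0.5427, 0.3113]), array([0.5418, 0.1085])]
caps top [[0.5676 0.2808]
 [0.5622 0.2326]
 [0.5555 0.1832]
 [0.5515 0.1366]]
side cap [     0      0    640    400 255697] [319.5 199.5] [0.5813 0.08  ]
side cap [317 205  12  11  73] [322.  210.7] [0.5552 0.1414]
side cap [290 213  31  32 220] [306.7 229.1] [0.5677 0.2453]
caps side [[0.573  0.2818]
 [0.5675 0.2348]
 [0.5613 0.1851]
 [0.5561 0.1366]]
alike [0.47328544 0.12561422]
alike [0.47677184 0.19237852]
```

>>> step_arm(
  delta_pos=[
    [0.2,-0.2,0],
    [0.5,-0.5,0],
    [0.8,-0.8,0],
    [1,-1,0],
    [1,-1,0],
    [1,-1,0],
    [1,-1,0],
  ],
  rot=[
    [0,0,0],
    [0,0,0],
    [0,0,0],
    [0,0,0],
    [0,0,0],
    [0,0,0],
    [0,0,0],
  ],
  gripper=[0.4,0.4,0.4,0.4,0.4,0.4,0.4],
  squeeze=15,
)

```text
time_s: 1.18
tool_pos: [0.3525, -0.3442, 0.2072]
tool_rot: [179.9, 0.0, 21.8]
force: [-0.6, 0.1, -0.8]
grip_width: 0.0612
grasp_force: 0.0
```

>>> step_arm(
  delta_pos=[
    [0.2,-0.2,0],
    [0.5,-0.5,0],
    [0.8,-0.8,0],
    [1,-1,0],
    [1,-1,0],
    [1,-1,0],
    [1,-1,0],
  ],
  rot=[
    [0,0,0],
    [0,0,0],
    [0,0,0],
    [0,0,0],
    [0,0,0],
    [0,0,0],
    [0,0,0],
  ],
  gripper=[0.4,0.4,0.4,0.4,0.4,0.4,0.4],
)

```text
time_s: 2.05
tool_pos: [0.464, -0.0855, 0.2068]
tool_rot: [180.0, 0.0, 21.7]
force: [-0.1, -1.1, 0.2]
grip_width: 0.061
grasp_force: 0.0
```

>>> step_arm(
  delta_pos=[
    [0.2,-0.2,0],
    [0.5,-0.5,0],
    [0.8,-0.8,0],
    [1,-1,0],
    [1,-1,0],
    [1,-1,0],
    [1,-1,0],
    [1,-1,0],
    [1,-1,0],
    [1,-1,0],
  ],
  rot=[
    [0,0,-0.1],
    [0,0,-0.2],
    [0,0,-0.3],
    [0,0,-0.4],
    [0,0,-0.5],
    [0,0,-0.6],
    [0,0,-0.72],
    [0,0,-0.72],
    [0,0,-0.72],
    [0,0,-0.72],
  ],
  gripper=[0.4,0.4,0.4,0.4,0.4,0.4,0.4,0.4,0.4,0.4],
)

```text
time_s: 3.3
tool_pos: [0.5758, 0.1757, 0.207]
tool_rot: [180.0, 0.0, 83.5]
force: [0.1, 0.0, 0.2]
grip_width: 0.0606
grasp_force: 0.0
```

```bash
cat >> h.py <<'E'
W={1:(.4663,-.2278),2:(.5143,-.2266),3:(.5623,-.2254),4:(.6103,-.2242)}
B={1:(.5705,.281),2:(.565,.2335),3:(.559,.1845),4:(.554,.137)}
def to(x,y,z,yaw,pos=None,rot=None):
    o=env.get_obs(); p=o["tool_pos"] if pos is None else np.array(pos); r=o["tool_rot"] if rot is None else rot
    from scipy.spatial.transform import Rotation as R
    A=R.from_euler("xyz",r,degrees=True); d=A.inv().apply(np.array([x,y,z])-p)/.2
    v=(A.inv()*R.from_euler("xyz",[180,0,yaw],degrees=True)).as_rotvec()/1.5
    print("at",np.round(p,4),np.round(r,2),"t",round(o["time_s"],2),"->dpos",np.round(d,3),"rot",np.round(v,3))
E
python3 -c "
from h import *
to(*B[1],.20,83.85);to(*B[1],.067,83.85)"
```

```text
at [0.5758 0.1757 0.207 ] [1.7999e+02 3.0000e-02 8.3540e+01] t 3.3 ->dpos [ 0.52  -0.086  0.035] rot [ 0.     0.    -0.004]
at [0.5758 0.1757 0.207 ] [1.7999e+02 3.0000e-02 8.3540e+01] t 3.3 ->dpos [ 0.52  -0.086  0.7  ] rot [ 0.     0.    -0.004]
```

>>> step_arm(
  delta_pos=[
    [0.25,-0.04,0],
    [0.52,-0.086,0],
    [0.52,-0.086,0],
    [0.52,-0.086,0],
    [0.52,-0.086,0.15],
    [0.52,-0.086,0.3],
    [0.52,-0.086,0.4],
    [0.52,-0.086,0.5],
    [0.52,-0.086,0.6],
    [0.52,-0.086,0.65],
    [0.52,-0.086,0.7],
    [0.52,-0.086,0.7],
    [0.52,-0.086,0.7],
  ],
  rot=[
    [0,0,0],
    [0,0,0],
    [0,0,0],
    [0,0,0],
    [0,0,0],
    [0,0,0],
    [0,0,0],
    [0,0,0],
    [0,0,0],
    [0,0,0],
    [0,0,0],
    [0,0,0],
    [0,0,0],
  ],
  gripper=[0.4,0.4,0.4,0.4,0.4,0.4,0.4,0.4,0.4,0.4,0.4,0.4,0.4],
)

```text
time_s: 4.92
tool_pos: [0.5702, 0.2822, 0.0676]
tool_rot: [180.0, -0.0, 83.7]
force: [-0.4, 0.1, 0.5]
grip_width: 0.0609
grasp_force: 0.0
```

Run:
```python
from h import *
to(*B[1],.067,83.85)
a=viewer.read_camera("side")["img"][165:265,270:390,::-1];b=viewer.read_camera("top")["img"][160:240,215:315,::-1]
o=np.zeros((500,800,3),np.uint8)
a=cv2.resize(a,(480,400),interpolation=2);b=cv2.resize(b,(320,256),interpolation=2)
o[:400,:480]=a;o[:256,480:]=b;cv2.imwrite("pics/g1.png",o)
```

```text
at [0.5702 0.2822 0.0676] [ 1.7995e+02 -3.0000e-02  8.3710e+01] t 4.92 ->dpos [-0.006  0.002  0.003] rot [ 0.001 -0.    -0.002]
```

View pics/g1.png

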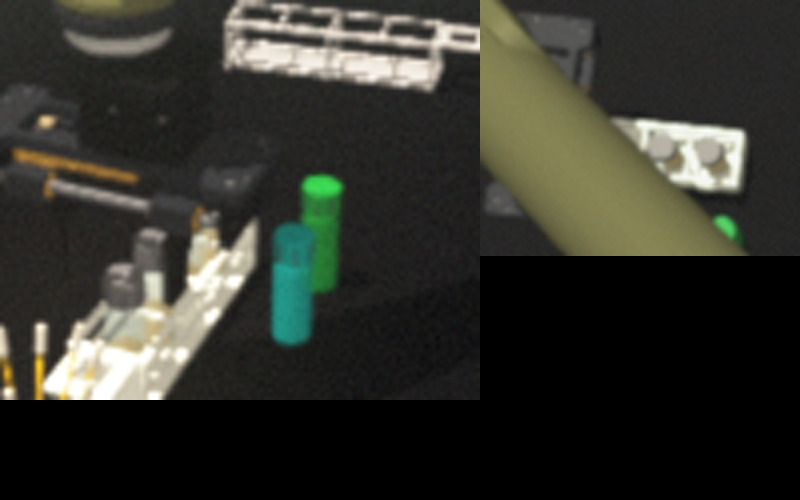

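The side crop shows the gripper down over the bottle nearest the tab, with the look-alikes clear of it. I'm closing now; the width will confirm the grasp.

>>> step_arm(
  delta_pos=[
    [0,0,0],
    [0,0,0],
    [0,0,0],
    [0,0,0],
    [0,0,0],
    [0,0,0],
  ],
  rot=[
    [0,0,0],
    [0,0,0],
    [0,0,0],
    [0,0,0],
    [0,0,0],
    [0,0,0],
  ],
  gripper=[-0.1,-0.6,-1,-1,-1,-1],
  squeeze=15,
)

```text
time_s: 5.78
tool_pos: [0.57, 0.2818, 0.067]
tool_rot: [180.0, 0.0, 83.7]
force: [0.8, -0.2, -0.8]
grip_width: 0.0263
grasp_force: 15.0
```

>>> step_arm(
  delta_pos=[
    [0,0,-0.05],
    [0,0,-0.15],
    [0,0,-0.3],
    [0,0,-0.45],
    [0,0,-0.6],
    [0,0,-0.68],
    [0,0,-0.68],
    [0,0,-0.68],
  ],
  rot=[
    [0,0,0],
    [0,0,0],
    [0,0,0],
    [0,0,0],
    [0,0,0],
    [0,0,0],
    [0,0,0],
    [0,0,0],
  ],
  gripper=[-1,-1,-1,-1,-1,-1,-1,-1],
)

```text
time_s: 6.78
tool_pos: [0.5694, 0.2813, 0.2019]
tool_rot: [-179.9, 0.1, 83.7]
force: [-0.5, 1.0, -0.8]
grip_width: 0.0262
grasp_force: 15.0
```

Run:
```python
from h import *
print(env.get_obs()["grip_width"])
s=viewer.read_camera("side")
a=s["img"][130:255,265:365,::-1]
cv2.imwrite("pics/g2.png",cv2.resize(a,None,fx=4.5,fy=4.5,interpolation=2))
```

```text
0.026196354375802238
```

View pics/g2.png

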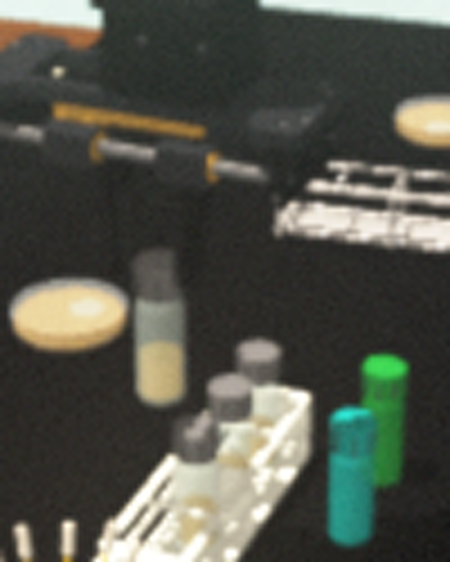

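Bottle_1 hangs upright in the gripper, with the cap at crop (155,270). I'll carry it to the wire rack.

>>> step_arm(
  delta_pos=[
    [-0.2,-0.04,0],
    [-0.5,-0.1,0],
    [-0.8,-0.16,0],
    [-1,-0.2,0],
    [-1,-0.2,0],
    [-1,-0.2,0],
  ],
  rot=[
    [0,0,0],
    [0,0,0],
    [0,0,0],
    [0,0,0],
    [0,0,0],
    [0,0,0],
  ],
  gripper=[-1,-1,-1,-1,-1,-1],
)

```text
time_s: 7.58
tool_pos: [0.5079, 0.088, 0.2026]
tool_rot: [-180.0, -0.0, 83.7]
force: [0.3, 0.6, -0.5]
grip_width: 0.026
grasp_force: 15.0
```

>>> step_arm(
  delta_pos=[
    [-0.15,0,0],
    [-0.3,0,0],
    [-0.45,0,0],
    [-0.6,0,0],
    [-0.75,0,0],
    [-0.9,0,0],
    [-1,0,0],
    [-1,0,0],
    [-1,0,0],
    [-1,0,0],
    [-1,0,0],
  ],
  rot=[
    [0,0,0.1],
    [0,0,0.2],
    [0,0,0.3],
    [0,0,0.4],
    [0,0,0.5],
    [0,0,0.6],
    [0,0,0.7],
    [0,0,0.8],
    [0,0,0.9],
    [0,0,0.957],
    [0,0,0.957],
  ],
  gripper=[-1,-1,-1,-1,-1,-1,-1,-1,-1,-1,-1],
)

```text
time_s: 8.95
tool_pos: [0.4869, -0.1095, 0.2026]
tool_rot: [-179.9, 0.0, 1.7]
force: [0.3, 0.9, -1.5]
grip_width: 0.0265
grasp_force: 15.0
```

```bash
python3 -c "
from h import *
to(*W[1],.2,1.4)"
```

```text
at [ 0.4869 -0.1095  0.2026] [-1.7993e+02  3.0000e-02  1.7000e+00] t 8.95 ->dpos [-0.12   0.588  0.012] rot [-0.001  0.     0.003]
```

>>> step_arm(
  delta_pos=[
    [-0.03,0.15,0.012],
    [-0.07,0.35,0.012],
    [-0.1,0.5,0.012],
    [-0.12,0.588,0.012],
    [-0.12,0.588,0.012],
    [-0.12,0.588,0.15],
    [-0.12,0.588,0.3],
    [-0.12,0.588,0.38],
    [-0.12,0.588,0.38],
    [-0.12,0.588,0.38],
  ],
  rot=[
    [0,0,0],
    [0,0,0],
    [0,0,0.003],
    [0,0,0.003],
    [0,0,0.003],
    [0,0,0.003],
    [0,0,0.003],
    [0,0,0.003],
    [0,0,0.003],
    [0,0,0.003],
  ],
  gripper=[-1,-1,-1,-1,-1,-1,-1,-1,-1,-1],
)

```text
time_s: 10.2
tool_pos: [0.4662, -0.2294, 0.1282]
tool_rot: [180.0, -0.1, 1.2]
force: [0.4, -0.3, -0.0]
grip_width: 0.0263
grasp_force: 15.0
```

Run:
```python
from h import *
to(*W[1],.067,1.4)
a=viewer.read_camera("side")["img"][130:200,315:405,::-1];b=viewer.read_camera("top")["img"][175:265,370:430,::-1]
o=np.zeros((540,800,3),np.uint8)
a=cv2.resize(a,None,fx=5,fy=5,interpolation=2);b=cv2.resize(b,None,fx=5,fy=5,interpolation=2)
o[:350,:450]=a;o[:450,480:780]=b;cv2.imwrite("pics/g3.png",o)
```

```text
at [ 0.4662 -0.2294  0.1282] [ 1.7995e+02 -9.0000e-02  1.2400e+00] t 10.2 ->dpos [ 0.    -0.008  0.306] rot [ 0.001 -0.001 -0.002]
```

View pics/g3.png

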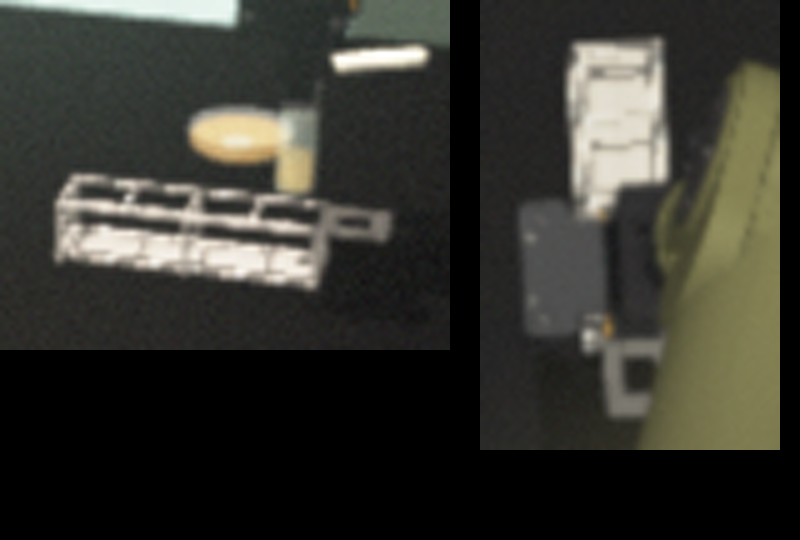

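The bottle hangs above the opening nearest the tab: bottle at crop x≈295, opening 257–323. Lowering.

>>> step_arm(
  delta_pos=[
    [0,-0.005,0.05],
    [0,-0.005,0.1],
    [0,-0.005,0.15],
    [0,-0.005,0.2],
    [0,-0.005,0.24],
    [0,-0.005,0.27],
    [0,-0.005,0.29],
    [0,-0.005,0.3],
    [0,-0.005,0.304],
    [0,-0.005,0.304],
  ],
  rot=[
    [0,0,0],
    [0,0,0],
    [0,0,0],
    [0,0,0],
    [0,0,0],
    [0,0,0],
    [0,0,0],
    [0,0,0],
    [0,0,0],
    [0,0,0],
  ],
  gripper=[-1,-1,-1,-1,-1,-1,-1,-1,-1,-1],
)

```text
time_s: 11.55
tool_pos: [0.4657, -0.2288, 0.0669]
tool_rot: [180.0, -0.1, 1.2]
force: [-0.7, -0.9, 2.8]
grip_width: 0.0262
grasp_force: 15.0
```

>>> step_arm(
  delta_pos=[
    [0,0,0.003],
    [0,0,0.003],
    [0,0,0.003],
    [0,0,0.003],
    [0,0,0],
    [0,0,-0.1],
    [0,0,-0.25],
    [0,0,-0.45],
    [0,0,-0.66],
    [0,0,-0.66],
    [0,0,-0.66],
  ],
  rot=[
    [0,0,0],
    [0,0,0],
    [0,0,0],
    [0,0,0],
    [0,0,0],
    [0,0,0],
    [0,0,0],
    [0,0,0],
    [0,0,0],
    [0,0,0],
    [0,0,0],
  ],
  gripper=[-0.3,0.2,0.4,0.4,0.4,0.4,0.4,0.4,0.4,0.4,0.4],
)

```text
time_s: 12.92
tool_pos: [0.4648, -0.2285, 0.1977]
tool_rot: [-180.0, 0.0, 1.2]
force: [-0.2, 0.2, 0.1]
grip_width: 0.0612
grasp_force: 0.0
```

Run:
```python
from h import *
to(*B[2],.2,83.85)
a=viewer.read_camera("side")["img"][140:200,315:405,::-1]
cv2.imwrite("pics/g4.png",cv2.resize(a,None,fx=6,fy=6,interpolation=2))
```

```text
at [ 0.4648 -0.2285  0.1977] [-1.80e+02  4.00e-02  1.19e+00] t 12.93 ->dpos [ 0.549 -2.299 -0.012] rot [-0.     0.    -0.962]
```

View pics/g4.png

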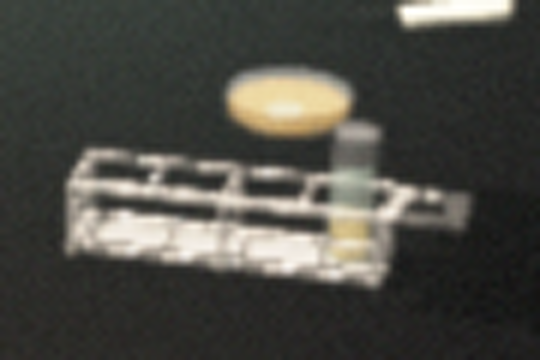

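Bottle_1 stands upright in the place nearest the wire rack's tab (crop x≈352). On to bottle_2.

>>> step_arm(
  delta_pos=[
    [0.05,-0.2,0],
    [0.12,-0.5,0],
    [0.2,-0.8,0],
    [0.25,-1,0],
    [0.25,-1,0],
  ],
  rot=[
    [0,0,0],
    [0,0,-0.05],
    [0,0,-0.05],
    [0,0,-0.05],
    [0,0,-0.05],
  ],
  gripper=[0.4,0.4,0.4,0.4,0.4],
)

```text
time_s: 13.6
tool_pos: [0.5106, -0.0229, 0.1971]
tool_rot: [-179.9, 0.1, 5.9]
force: [0.3, 0.1, 0.8]
grip_width: 0.0614
grasp_force: 0.0
```

>>> step_arm(
  delta_pos=[
    [0.04,-0.15,0],
    [0.1,-0.3,0],
    [0.15,-0.45,0],
    [0.2,-0.6,0],
    [0.25,-0.75,0],
    [0.3,-0.9,0],
    [0.3,-1,0],
    [0.3,-1,0],
    [0.3,-1,0],
    [0.3,-1,0],
    [0.3,-1,0],
  ],
  rot=[
    [0,0,-0.1],
    [0,0,-0.2],
    [0,0,-0.3],
    [0,0,-0.4],
    [0,0,-0.5],
    [0,0,-0.6],
    [0,0,-0.7],
    [0,0,-0.8],
    [0,0,-0.9],
    [0,0,-0.912],
    [0,0,-0.912],
  ],
  gripper=[0.4,0.4,0.4,0.4,0.4,0.4,0.4,0.4,0.4,0.4,0.4],
)

```text
time_s: 14.98
tool_pos: [0.5516, 0.1762, 0.1975]
tool_rot: [-179.9, 0.0, 83.7]
force: [-0.6, 1.0, -0.6]
grip_width: 0.0608
grasp_force: 0.0
```

```bash
python3 -c "
from h import *
to(*B[2],.2,83.85);to(*B[2],.067,83.85)"
```

```text
at [0.5516 0.1762 0.1975] [-1.7994e+02  4.0000e-02  8.3680e+01] t 14.97 ->dpos [ 0.292  0.035 -0.013] rot [-0.001  0.    -0.002]
at [0.5516 0.1762 0.1975] [-1.7994e+02  4.0000e-02  8.3680e+01] t 14.97 ->dpos [0.293 0.036 0.652] rot [-0.001  0.    -0.002]
```

>>> step_arm(
  delta_pos=[
    [0.15,0.02,0],
    [0.293,0.036,0],
    [0.293,0.036,0],
    [0.293,0.036,0],
    [0.293,0.036,0.15],
    [0.293,0.036,0.3],
    [0.293,0.036,0.42],
    [0.293,0.036,0.53],
    [0.293,0.036,0.6],
    [0.293,0.036,0.65],
    [0.293,0.036,0.652],
    [0.293,0.036,0.652],
    [0.293,0.036,0.652],
    [0.293,0.036,0.652],
    [0.293,0.036,0.652],
    [0.293,0.036,0.652],
    [0.293,0.036,0.652],
    [0.293,0.036,0.652],
  ],
  rot=[
    [0,0,0],
    [0,0,0],
    [0,0,0],
    [0,0,0],
    [0,0,0],
    [0,0,0],
    [0,0,0],
    [0,0,0],
    [0,0,0],
    [0,0,0],
    [0,0,0],
    [0,0,0],
    [0,0,0],
    [0,0,0],
    [0,0,0],
    [0,0,0],
    [0,0,0],
    [0,0,0],
  ],
  gripper=[0.4,0.4,0.4,0.4,0.4,0.4,0.4,0.4,0.4,0.4,0.4,0.4,-0.1,-0.6,-1,-1,-1,-1],
  squeeze=15,
)

```text
time_s: 17.23
tool_pos: [0.5651, 0.2347, 0.0678]
tool_rot: [180.0, 0.0, 83.9]
force: [0.3, -0.1, -0.2]
grip_width: 0.0264
grasp_force: 15.0
```

```bash
python3 -c "
from h import *
to(*W[2],.2,1.4)"
```

```text
at [0.5651 0.2347 0.0678] [179.99   0.    83.87] t 17.23 ->dpos [-2.321 -0.006 -0.661] rot [ 0.   -0.    0.96]
```

>>> step_arm(
  delta_pos=[
    [0,0,-0.05],
    [0,0,-0.15],
    [0,0,-0.35],
    [0,0,-0.55],
    [0,0,-0.67],
    [0,0,-0.67],
    [-0.2,0,-0.67],
    [-0.5,0,-0.67],
    [-0.8,0,-0.67],
    [-1,0,-0.67],
    [-1,0,-0.67],
  ],
  rot=[
    [0,0,0],
    [0,0,0],
    [0,0,0],
    [0,0,0],
    [0,0,0],
    [0,0,0],
    [0,0,0],
    [0,0,0],
    [0,0,0],
    [0,0,0],
    [0,0,0],
  ],
  gripper=[-1,-1,-1,-1,-1,-1,-1,-1,-1,-1,-1],
)

```text
time_s: 18.6
tool_pos: [0.543, 0.0306, 0.2006]
tool_rot: [-179.9, 0.2, 83.4]
force: [0.4, 0.6, -1.9]
grip_width: 0.0265
grasp_force: 15.0
```

>>> step_arm(
  delta_pos=[
    [-0.15,0,0],
    [-0.3,0,0],
    [-0.45,0,0],
    [-0.6,0,0],
    [-0.75,0,0],
    [-0.9,0,0],
    [-1,0,0],
    [-1,0,0],
    [-1,0,0],
    [-1,0,0],
    [-1,0,0],
  ],
  rot=[
    [0,0,0.1],
    [0,0,0.2],
    [0,0,0.3],
    [0,0,0.4],
    [0,0,0.5],
    [0,0,0.6],
    [0,0,0.7],
    [0,0,0.8],
    [0,0,0.9],
    [0,0,0.96],
    [0,0,0.96],
  ],
  gripper=[-1,-1,-1,-1,-1,-1,-1,-1,-1,-1,-1],
)

```text
time_s: 19.98
tool_pos: [0.5224, -0.1613, 0.2012]
tool_rot: [-179.9, 0.0, 1.5]
force: [0.5, -0.1, -1.0]
grip_width: 0.0259
grasp_force: 15.0
```

```bash
python3 -c "
from h import *
to(*W[2],.128,1.4)"
```

```text
at [ 0.5224 -0.1613  0.2012] [-1.7995e+02  5.0000e-02  1.5500e+00] t 19.98 ->dpos [-0.049  0.325  0.366] rot [-0.001  0.001  0.002]
```

>>> step_arm(
  delta_pos=[
    [-0.02,0.15,0],
    [-0.049,0.325,0],
    [-0.049,0.325,0],
    [-0.049,0.325,0],
    [-0.049,0.325,0.15],
    [-0.049,0.325,0.3],
    [-0.049,0.325,0.366],
    [-0.049,0.325,0.366],
    [-0.049,0.325,0.366],
  ],
  rot=[
    [0,0,0],
    [0,0,0],
    [0,0,0],
    [0,0,0],
    [0,0,0],
    [0,0,0],
    [0,0,0],
    [0,0,0],
    [0,0,0],
  ],
  gripper=[-1,-1,-1,-1,-1,-1,-1,-1,-1],
)

```text
time_s: 21.1
tool_pos: [0.5151, -0.228, 0.1299]
tool_rot: [180.0, -0.1, 1.4]
force: [1.2, -0.0, -0.7]
grip_width: 0.0262
grasp_force: 15.0
```

```bash
python3 -c "
from h import *
to(*W[2],.0676,1.4)"
```

```text
at [ 0.5151 -0.228   0.1299] [ 1.7995e+02 -1.0000e-01  1.4000e+00] t 21.1 ->dpos [-0.004 -0.008  0.311] rot [ 0.001 -0.001  0.   ]
```

>>> step_arm(
  delta_pos=[
    [-0.004,-0.006,0.05],
    [-0.004,-0.006,0.1],
    [-0.004,-0.006,0.15],
    [-0.004,-0.006,0.2],
    [-0.004,-0.006,0.24],
    [-0.004,-0.006,0.27],
    [-0.004,-0.006,0.29],
    [-0.004,-0.006,0.3],
    [-0.004,-0.006,0.304],
    [-0.004,-0.006,0.304],
  ],
  rot=[
    [0,0,0],
    [0,0,0],
    [0,0,0],
    [0,0,0],
    [0,0,0],
    [0,0,0],
    [0,0,0],
    [0,0,0],
    [0,0,0],
    [0,0,0],
  ],
  gripper=[-1,-1,-1,-1,-1,-1,-1,-1,-1,-1],
)

```text
time_s: 22.35
tool_pos: [0.5134, -0.2271, 0.068]
tool_rot: [180.0, -0.0, 1.4]
force: [0.7, 0.0, -0.1]
grip_width: 0.026
grasp_force: 15.0
```

Small extra lowering, then release and rise.

>>> step_arm(
  delta_pos=[
    [0,0,0.004],
    [0,0,0.006],
    [0,0,0.006],
    [0,0,0.006],
    [0,0,0.006],
    [0,0,0.006],
    [0,0,-0.1],
    [0,0,-0.25],
    [0,0,-0.45],
    [0,0,-0.66],
    [0,0,-0.66],
    [0,0,-0.66],
  ],
  rot=[
    [0,0,0],
    [0,0,0],
    [0,0,0],
    [0,0,0],
    [0,0,0],
    [0,0,0],
    [0,0,0],
    [0,0,0],
    [0,0,0],
    [0,0,0],
    [0,0,0],
    [0,0,0],
  ],
  gripper=[-1,-1,-0.3,0.2,0.4,0.4,0.4,0.4,0.4,0.4,0.4,0.4],
)

```text
time_s: 23.85
tool_pos: [0.5128, -0.2269, 0.1992]
tool_rot: [-180.0, 0.0, 1.4]
force: [0.6, -0.4, -0.4]
grip_width: 0.0611
grasp_force: 0.0
```

>>> step_arm(
  delta_pos=[
    [0.02,-0.2,0],
    [0.05,-0.5,0],
    [0.08,-0.8,0],
    [0.1,-1,0],
    [0.1,-1,0],
  ],
  rot=[
    [0,0,0],
    [0,0,-0.05],
    [0,0,-0.05],
    [0,0,-0.05],
    [0,0,-0.05],
  ],
  gripper=[0.4,0.4,0.4,0.4,0.4],
)

```text
time_s: 24.48
tool_pos: [0.5275, -0.0219, 0.1986]
tool_rot: [-179.9, 0.1, 6.1]
force: [-0.2, -0.9, -0.7]
grip_width: 0.0607
grasp_force: 0.0
```

>>> step_arm(
  delta_pos=[
    [0.02,-0.15,0],
    [0.05,-0.3,0],
    [0.08,-0.45,0],
    [0.1,-0.6,0],
    [0.15,-0.75,0],
    [0.2,-0.9,0],
    [0.2,-1,0],
    [0.2,-1,0],
    [0.2,-1,0],
    [0.2,-1,0],
    [0.2,-1,0],
  ],
  rot=[
    [0,0,-0.1],
    [0,0,-0.2],
    [0,0,-0.3],
    [0,0,-0.4],
    [0,0,-0.5],
    [0,0,-0.6],
    [0,0,-0.7],
    [0,0,-0.8],
    [0,0,-0.9],
    [0,0,-0.91],
    [0,0,-0.91],
  ],
  gripper=[0.4,0.4,0.4,0.4,0.4,0.4,0.4,0.4,0.4,0.4,0.4],
)

```text
time_s: 25.85
tool_pos: [0.5485, 0.1754, 0.199]
tool_rot: [-179.9, 0.0, 83.7]
force: [-0.3, -1.1, 0.1]
grip_width: 0.0609
grasp_force: 0.0
```

Run:
```python
from h import *
to(*B[3],.067,83.85)
a=viewer.read_camera("side")["img"][140:200,315:405,::-1]
cv2.imwrite("pics/g5.png",cv2.resize(a,None,fx=6,fy=6,interpolation=2))
```

```text
at [0.5485 0.1754 0.199 ] [-1.7993e+02  3.0000e-02  8.3680e+01] t 25.85 ->dpos [0.051 0.048 0.66 ] rot [-0.001  0.    -0.002]
```

View pics/g5.png

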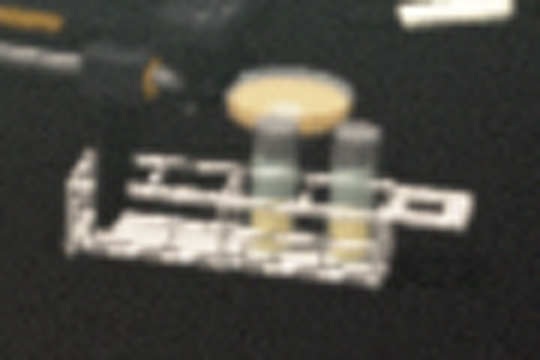

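Bottles 1 and 2 stand upright in their places (crop x≈352 and 275). Next is bottle_3, the grey-capped one in the third place; the coloured look-alikes stay put.

>>> step_arm(
  delta_pos=[
    [0.051,0.048,0],
    [0.051,0.048,0],
    [0.051,0.048,0],
    [0.051,0.048,0.15],
    [0.051,0.048,0.3],
    [0.051,0.048,0.42],
    [0.051,0.048,0.53],
    [0.051,0.048,0.6],
    [0.051,0.048,0.65],
    [0.051,0.048,0.66],
    [0.051,0.048,0.66],
    [0.051,0.048,0.66],
    [0.051,0.048,0.66],
    [0.051,0.048,0.66],
    [0.051,0.048,0.66],
    [0.051,0.048,0.66],
    [0.051,0.048,0.66],
  ],
  rot=[
    [0,0,0],
    [0,0,0],
    [0,0,0],
    [0,0,0],
    [0,0,0],
    [0,0,0],
    [0,0,0],
    [0,0,0],
    [0,0,0],
    [0,0,0],
    [0,0,0],
    [0,0,0],
    [0,0,0],
    [0,0,0],
    [0,0,0],
    [0,0,0],
    [0,0,0],
  ],
  gripper=[0.4,0.4,0.4,0.4,0.4,0.4,0.4,0.4,0.4,0.4,0.4,-0.1,-0.6,-1,-1,-1,-1],
)

```text
time_s: 28.02
tool_pos: [0.5593, 0.1855, 0.0679]
tool_rot: [180.0, 0.0, 83.9]
force: [-0.2, -0.2, 0.1]
grip_width: 0.0261
grasp_force: 15.0
```

```bash
python3 -c "
from h import *
to(*W[3],.2,1.4)"
```

```text
at [0.5593 0.1855 0.0679] [179.99   0.    83.87] t 28.02 ->dpos [-2.041  0.235 -0.66 ] rot [ 0.   -0.    0.96]
```

>>> step_arm(
  delta_pos=[
    [0,0,-0.05],
    [0,0,-0.15],
    [0,0,-0.35],
    [0,0,-0.55],
    [0,0,-0.67],
    [0,0,-0.67],
    [-0.2,0.05,-0.67],
    [-0.5,0.1,-0.67],
    [-0.8,0.12,-0.67],
    [-1,0.12,-0.67],
    [-1,0.12,-0.67],
  ],
  rot=[
    [0,0,0],
    [0,0,0],
    [0,0,0],
    [0,0,0],
    [0,0,0],
    [0,0,0],
    [0,0,0],
    [0,0,0],
    [0,0,0],
    [0,0,0],
    [0,0,0],
  ],
  gripper=[-1,-1,-1,-1,-1,-1,-1,-1,-1,-1,-1],
)

```text
time_s: 29.4
tool_pos: [0.5609, -0.0211, 0.2006]
tool_rot: [-179.9, 0.1, 83.4]
force: [0.0, 0.7, -0.2]
grip_width: 0.0264
grasp_force: 15.0
```

>>> step_arm(
  delta_pos=[
    [-0.15,0.02,0],
    [-0.3,0.04,0],
    [-0.45,0.06,0],
    [-0.6,0.08,0],
    [-0.75,0.1,0],
    [-0.9,0.12,0],
    [-1,0.12,0],
    [-1,0.12,0],
    [-1,0.12,0],
    [-1,0.12,0],
    [-1,0.12,0],
  ],
  rot=[
    [0,0,0.1],
    [0,0,0.2],
    [0,0,0.3],
    [0,0,0.4],
    [0,0,0.5],
    [0,0,0.6],
    [0,0,0.7],
    [0,0,0.8],
    [0,0,0.9],
    [0,0,0.96],
    [0,0,0.96],
  ],
  gripper=[-1,-1,-1,-1,-1,-1,-1,-1,-1,-1,-1],
)

```text
time_s: 30.78
tool_pos: [0.5644, -0.2155, 0.2013]
tool_rot: [-180.0, 0.0, 1.5]
force: [-0.8, -0.3, -0.8]
grip_width: 0.026
grasp_force: 15.0
```

```bash
python3 -c "
from h import *
to(*W[3],.128,1.4)"
```

```text
at [ 0.5644 -0.2155  0.2013] [-1.7995e+02  4.0000e-02  1.5500e+00] t 30.77 ->dpos [-0.012  0.049  0.367] rot [-0.001  0.     0.002]
```

>>> step_arm(
  delta_pos=[
    [-0.012,0.049,0],
    [-0.012,0.049,0],
    [-0.012,0.049,0.15],
    [-0.012,0.049,0.3],
    [-0.012,0.049,0.366],
    [-0.012,0.049,0.366],
    [-0.012,0.049,0.366],
  ],
  rot=[
    [0,0,0],
    [0,0,0],
    [0,0,0],
    [0,0,0],
    [0,0,0],
    [0,0,0],
    [0,0,0],
  ],
  gripper=[-1,-1,-1,-1,-1,-1,-1],
)

```text
time_s: 31.65
tool_pos: [0.5629, -0.2274, 0.1299]
tool_rot: [180.0, -0.1, 1.4]
force: [-0.1, -0.7, -0.1]
grip_width: 0.0261
grasp_force: 15.0
```

```bash
python3 -c "
from h import *
to(*W[3],.0676,1.4)"
```

```text
at [ 0.5629 -0.2274  0.1299] [ 1.7995e+02 -1.0000e-01  1.3700e+00] t 31.65 ->dpos [-0.003 -0.01   0.312] rot [ 0.001 -0.001 -0.   ]
```

>>> step_arm(
  delta_pos=[
    [-0.003,-0.008,0.05],
    [-0.003,-0.008,0.1],
    [-0.003,-0.008,0.15],
    [-0.003,-0.008,0.2],
    [-0.003,-0.008,0.24],
    [-0.003,-0.008,0.27],
    [-0.003,-0.008,0.29],
    [-0.003,-0.008,0.3],
    [-0.003,-0.008,0.304],
    [-0.003,-0.008,0.304],
  ],
  rot=[
    [0,0,0],
    [0,0,0],
    [0,0,0],
    [0,0,0],
    [0,0,0],
    [0,0,0],
    [0,0,0],
    [0,0,0],
    [0,0,0],
    [0,0,0],
  ],
  gripper=[-1,-1,-1,-1,-1,-1,-1,-1,-1,-1],
)

```text
time_s: 32.9
tool_pos: [0.5615, -0.2257, 0.068]
tool_rot: [180.0, -0.0, 1.4]
force: [0.1, -0.0, -0.6]
grip_width: 0.0258
grasp_force: 15.0
```

>>> step_arm(
  delta_pos=[
    [0,0,0.004],
    [0,0,0.006],
    [0,0,0.006],
    [0,0,0.006],
    [0,0,0.006],
    [0,0,0.006],
    [0,0,-0.1],
    [0,0,-0.25],
    [0,0,-0.45],
    [0,0,-0.66],
    [0,0,-0.66],
    [0,0,-0.66],
  ],
  rot=[
    [0,0,0],
    [0,0,0],
    [0,0,0],
    [0,0,0],
    [0,0,0],
    [0,0,0],
    [0,0,0],
    [0,0,0],
    [0,0,0],
    [0,0,0],
    [0,0,0],
    [0,0,0],
  ],
  gripper=[-1,-1,-0.3,0.2,0.4,0.4,0.4,0.4,0.4,0.4,0.4,0.4],
)

```text
time_s: 34.4
tool_pos: [0.5613, -0.2256, 0.2004]
tool_rot: [180.0, -0.0, 1.4]
force: [0.4, -0.8, -0.0]
grip_width: 0.0608
grasp_force: 0.0
```

>>> step_arm(
  delta_pos=[
    [0,-0.2,0],
    [0,-0.5,0],
    [0,-0.8,0],
    [0,-1,0],
    [0,-1,0],
  ],
  rot=[
    [0,0,0],
    [0,0,-0.05],
    [0,0,-0.05],
    [0,0,-0.05],
    [0,0,-0.05],
  ],
  gripper=[0.4,0.4,0.4,0.4,0.4],
)

```text
time_s: 35.02
tool_pos: [0.5555, -0.0208, 0.1992]
tool_rot: [-179.9, 0.1, 6.1]
force: [-0.3, 0.1, -0.6]
grip_width: 0.0612
grasp_force: 0.0
```

>>> step_arm(
  delta_pos=[
    [0,-0.15,0],
    [0,-0.3,0],
    [0,-0.45,0],
    [0,-0.6,0],
    [0,-0.75,0],
    [0,-0.8,0],
    [0,-0.8,0],
    [0,-0.8,0],
    [0,-0.8,0],
    [0,-0.8,0],
    [0,-0.8,0],
  ],
  rot=[
    [0,0,-0.1],
    [0,0,-0.2],
    [0,0,-0.3],
    [0,0,-0.4],
    [0,0,-0.5],
    [0,0,-0.6],
    [0,0,-0.7],
    [0,0,-0.8],
    [0,0,-0.9],
    [0,0,-0.91],
    [0,0,-0.91],
  ],
  gripper=[0.4,0.4,0.4,0.4,0.4,0.4,0.4,0.4,0.4,0.4,0.4],
)

```text
time_s: 36.4
tool_pos: [0.5408, 0.1327, 0.1993]
tool_rot: [-179.9, 0.0, 83.7]
force: [-0.4, -0.2, 0.2]
grip_width: 0.0606
grasp_force: 0.0
```

Run:
```python
from h import *
to(*B[4],.067,83.85)
a=viewer.read_camera("side")["img"][140:260,270:400,::-1]
cv2.imwrite("pics/g6.png",cv2.resize(a,None,fx=5,fy=5,interpolation=2))
```

```text
at [0.5408 0.1327 0.1993] [-1.7995e+02  2.0000e-02  8.3680e+01] t 36.4 ->dpos [0.029 0.064 0.661] rot [-0.001  0.    -0.002]
```

View pics/g6.png

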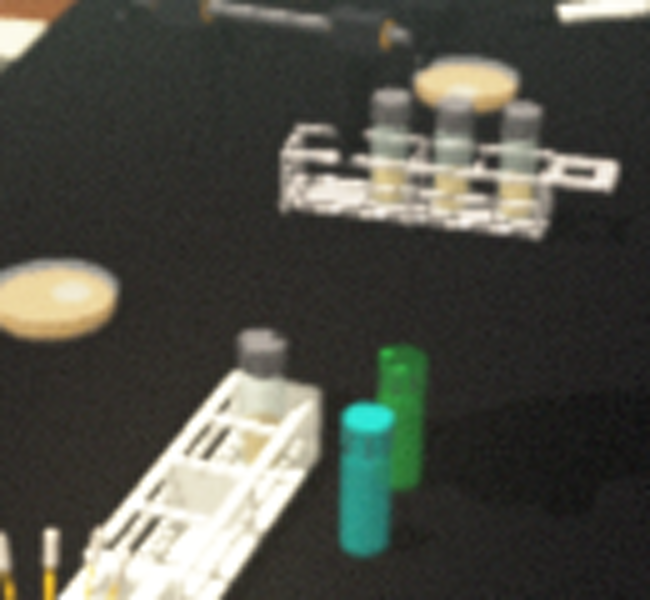

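Three bottles stand upright in order in the wire rack (crop x≈390, 455, 520). The last one is at crop (262,355) in the white rack, and the look-alikes are untouched.

>>> step_arm(
  delta_pos=[
    [0.029,0.064,0],
    [0.029,0.064,0],
    [0.029,0.064,0],
    [0.029,0.064,0.15],
    [0.029,0.064,0.3],
    [0.029,0.064,0.42],
    [0.029,0.064,0.53],
    [0.029,0.064,0.6],
    [0.029,0.064,0.65],
    [0.029,0.064,0.66],
    [0.029,0.064,0.66],
    [0.029,0.064,0.66],
    [0.029,0.064,0.66],
    [0.029,0.064,0.66],
    [0.029,0.064,0.66],
    [0.029,0.064,0.66],
    [0.029,0.064,0.66],
  ],
  rot=[
    [0,0,0],
    [0,0,0],
    [0,0,0],
    [0,0,0],
    [0,0,0],
    [0,0,0],
    [0,0,0],
    [0,0,0],
    [0,0,0],
    [0,0,0],
    [0,0,0],
    [0,0,0],
    [0,0,0],
    [0,0,0],
    [0,0,0],
    [0,0,0],
    [0,0,0],
  ],
  gripper=[0.4,0.4,0.4,0.4,0.4,0.4,0.4,0.4,0.4,0.4,0.4,-0.1,-0.6,-1,-1,-1,-1],
)

```text
time_s: 38.58
tool_pos: [0.5543, 0.138, 0.0679]
tool_rot: [180.0, 0.0, 83.9]
force: [0.6, 0.5, 1.7]
grip_width: 0.0262
grasp_force: 15.0
```

```bash
python3 -c "
from h import *
to(*W[4],.2,1.4)"
```

```text
at [0.5543 0.138  0.0679] [179.99   0.    83.87] t 38.58 ->dpos [-1.771  0.472 -0.66 ] rot [ 0.   -0.    0.96]
```

>>> step_arm(
  delta_pos=[
    [0,0,-0.05],
    [0,0,-0.15],
    [0,0,-0.35],
    [0,0,-0.55],
    [0,0,-0.67],
    [0,0,-0.67],
    [-0.2,0.05,-0.67],
    [-0.5,0.15,-0.67],
    [-0.8,0.25,-0.67],
    [-0.9,0.25,-0.67],
    [-0.9,0.25,-0.67],
  ],
  rot=[
    [0,0,0],
    [0,0,0],
    [0,0,0],
    [0,0,0],
    [0,0,0],
    [0,0,0],
    [0,0,0],
    [0,0,0],
    [0,0,0],
    [0,0,0],
    [0,0,0],
  ],
  gripper=[-1,-1,-1,-1,-1,-1,-1,-1,-1,-1,-1],
)

```text
time_s: 39.95
tool_pos: [0.5841, -0.0488, 0.2007]
tool_rot: [-179.9, 0.0, 83.6]
force: [0.4, -0.0, 0.3]
grip_width: 0.0264
grasp_force: 15.0
```

>>> step_arm(
  delta_pos=[
    [-0.15,0.04,0],
    [-0.3,0.08,0],
    [-0.45,0.12,0],
    [-0.6,0.16,0],
    [-0.75,0.22,0],
    [-0.87,0.22,0],
    [-0.87,0.22,0],
    [-0.87,0.22,0],
    [-0.87,0.22,0],
    [-0.87,0.22,0],
    [-0.87,0.22,0],
  ],
  rot=[
    [0,0,0.1],
    [0,0,0.2],
    [0,0,0.3],
    [0,0,0.4],
    [0,0,0.5],
    [0,0,0.6],
    [0,0,0.7],
    [0,0,0.8],
    [0,0,0.9],
    [0,0,0.96],
    [0,0,0.96],
  ],
  gripper=[-1,-1,-1,-1,-1,-1,-1,-1,-1,-1,-1],
)

```text
time_s: 41.32
tool_pos: [0.6103, -0.2211, 0.2017]
tool_rot: [-180.0, 0.0, 1.6]
force: [0.4, -0.2, -0.8]
grip_width: 0.026
grasp_force: 15.0
```

```bash
python3 -c "
from h import *
to(*W[4],.128,1.4)"
```

```text
at [ 0.6103 -0.2211  0.2017] [-1.7995e+02  1.0000e-02  1.6200e+00] t 41.33 ->dpos [-0.     0.016  0.368] rot [-0.001  0.     0.003]
```

>>> step_arm(
  delta_pos=[
    [0,0.014,0],
    [0,0.014,0.05],
    [0,0.014,0.15],
    [0,0.014,0.3],
    [0,0.014,0.366],
    [0,0.014,0.366],
    [0,0.014,0.366],
  ],
  rot=[
    [0,0,0],
    [0,0,0],
    [0,0,0],
    [0,0,0],
    [0,0,0],
    [0,0,0],
    [0,0,0],
  ],
  gripper=[-1,-1,-1,-1,-1,-1,-1],
)

```text
time_s: 42.2
tool_pos: [0.6106, -0.2269, 0.1295]
tool_rot: [180.0, -0.1, 1.4]
force: [0.1, -0.8, -0.9]
grip_width: 0.026
grasp_force: 15.0
```

```bash
python3 -c "
from h import *
to(*W[4],.0676,1.4)"
```

```text
at [ 0.6106 -0.2269  0.1295] [ 1.7998e+02 -8.0000e-02  1.3700e+00] t 42.2 ->dpos [-0.002 -0.014  0.31 ] rot [ 0.    -0.001 -0.   ]
```

>>> step_arm(
  delta_pos=[
    [0,-0.01,0.05],
    [0,-0.01,0.1],
    [0,-0.01,0.15],
    [0,-0.01,0.2],
    [0,-0.01,0.24],
    [0,-0.01,0.27],
    [0,-0.01,0.29],
    [0,-0.01,0.3],
    [0,-0.01,0.304],
    [0,-0.01,0.304],
  ],
  rot=[
    [0,0,0],
    [0,0,0],
    [0,0,0],
    [0,0,0],
    [0,0,0],
    [0,0,0],
    [0,0,0],
    [0,0,0],
    [0,0,0],
    [0,0,0],
  ],
  gripper=[-1,-1,-1,-1,-1,-1,-1,-1,-1,-1],
)

```text
time_s: 43.45
tool_pos: [0.61, -0.2249, 0.0681]
tool_rot: [180.0, -0.0, 1.4]
force: [0.0, 1.0, -0.5]
grip_width: 0.0265
grasp_force: 15.0
```

Release, rise, and swing clear to check from above.

>>> step_arm(
  delta_pos=[
    [0,0,0.004],
    [0,0,0.006],
    [0,0,0.006],
    [0,0,0.006],
    [0,0,0.006],
    [0,0,0.006],
    [0,0,-0.1],
    [0,0,-0.25],
    [0,0,-0.45],
    [0,0,-0.66],
    [0,0,-0.66],
    [0,0,-0.66],
  ],
  rot=[
    [0,0,0],
    [0,0,0],
    [0,0,0],
    [0,0,0],
    [0,0,0],
    [0,0,0],
    [0,0,0],
    [0,0,0],
    [0,0,0],
    [0,0,0],
    [0,0,0],
    [0,0,0],
  ],
  gripper=[-1,-1,-0.3,0.2,0.4,0.4,0.4,0.4,0.4,0.4,0.4,0.4],
)

```text
time_s: 44.95
tool_pos: [0.6098, -0.2248, 0.2004]
tool_rot: [180.0, -0.0, 1.4]
force: [-0.8, 0.3, -0.9]
grip_width: 0.061
grasp_force: 0.0
```

>>> step_arm(
  delta_pos=[
    [0,-0.2,0],
    [0,-0.5,0],
    [-0.2,-0.8,0],
    [-0.3,-1,0],
    [-0.3,-1,0],
    [-0.3,-1,0],
  ],
  rot=[
    [0,0,0],
    [0,0,0],
    [0,0,0],
    [0,0,0],
    [0,0,0],
    [0,0,0],
  ],
  gripper=[0.4,0.4,0.4,0.4,0.4,0.4],
)

```text
time_s: 45.7
tool_pos: [0.5448, -0.0272, 0.1992]
tool_rot: [179.9, 0.1, 1.3]
force: [0.4, -1.1, 0.4]
grip_width: 0.0611
grasp_force: 0.0
```

Run:
```python
from h import *
a=viewer.read_camera("side")["img"][140:200,315:405,::-1];b=viewer.read_camera("top")["img"][175:265,370:430,::-1]
o=np.zeros((540,800,3),np.uint8)
a=cv2.resize(a,None,fx=5,fy=5,interpolation=2);b=cv2.resize(b,None,fx=5,fy=5,interpolation=2)
o[:300,:450]=a;o[:450,480:780]=b;cv2.imwrite("pics/g7.png",o)
```

```text
(no output)
```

View pics/g7.png

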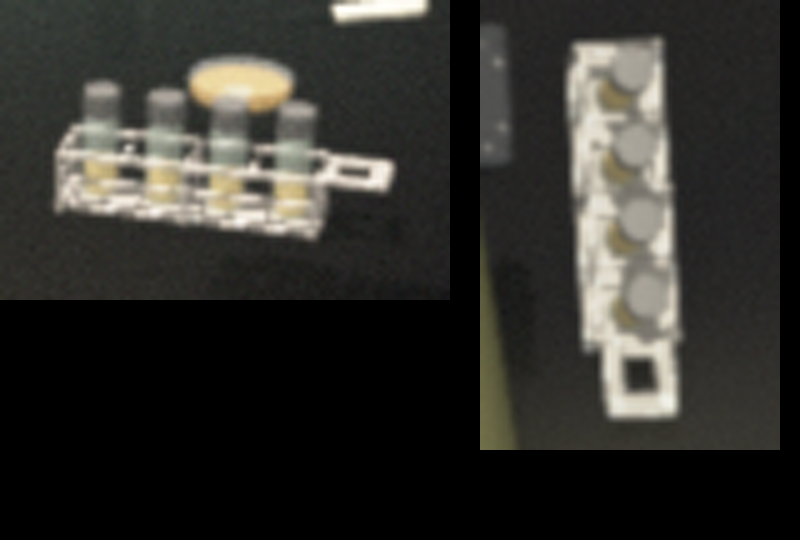

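Both views show all four bottles upright and seated in the wire rack. The caps sit at top-crop (631,68), (636,143), (641,217), (645,292), in line with the tab, and the robot is clear.

```bash
python3 -c "
from cell import env
print(env.sign_off())"
```

```text
the job is handed in; nothing more can be done
None
```

All four bottles are in the wire rack, upright and in the same order from the tab, and the job was handed in at about 46 s; the sign-off returned no verdict.

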